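Close the graded bead pots, each with its own lid

TASK

Sanding is about to start, so close the four open aluminium bead pots before dust gets in: put each round aluminium lid on the pot of its size, fully down and level on the rim. Leave the pots standing where they are, and do not disturb the round black wax tin or the shell blank lying among them.

Things in the scene. Friction and masses are not known exactly. Their poses are not given: they have to be found in the camera images.
- pot_xl: largest of four open, loose aluminium bead pots: body 68 mm across, 38 mm high to its flat shoulder, then a neck 19 mm high, 58 mm across, rounded in to 50 mm at the rim (57 mm above the bench); 451 g. Origin: centre of its underside, z up. When closed, its lid's roof rests on the rim and the lid's origin is 40 mm above the pot's.
- pot_l: second largest of four open, loose aluminium bead pots: body 58 mm across, 34 mm high to its flat shoulder, then a neck 19 mm high, 48 mm across, rounded in to 40 mm at the rim (53 mm above the bench); 333 g. Origin: centre of its underside, z up. When closed, its lid's roof rests on the rim and the lid's origin is 36 mm above the pot's.
- pot_m: third largest of four open, loose aluminium bead pots: body 48 mm across, 30 mm high to its flat shoulder, then a neck 19 mm high, 38 mm across, rounded in to 30 mm at the rim (49 mm above the bench); 247 g. Origin: centre of its underside, z up. When closed, its lid's roof rests on the rim and the lid's origin is 32 mm above the pot's.
- pot_s: smallest of four open, loose aluminium bead pots: body 38 mm across, 26 mm high to its flat shoulder, then a neck 19 mm high, 28 mm across, rounded in to 20 mm at the rim (45 mm above the bench); 187 g. Origin: centre of its underside, z up. When closed, its lid's roof rests on the rim and the lid's origin is 28 mm above the pot's.
- lid_xl: largest of four round aluminium slip lids, the one for pot_xl, lying open side down: 66 mm across outside, 62 mm inside, 20 mm high, roof 3 mm thick, hollow below. No thread: lowered straight over its pot's neck it drops on, finding its way from about 3 mm off centre. Origin: centre of its open underside; z up. Grip it across its side from above.
- lid_l: second largest of four round aluminium slip lids, the one for pot_l, lying open side down: 56 mm across outside, 52 mm inside, 20 mm high, roof 3 mm thick, hollow below. No thread: lowered straight over its pot's neck it drops on, finding its way from about 3 mm off centre. Origin: centre of its open underside; z up. Grip it across its side from above.
- lid_m: third largest of four round aluminium slip lids, the one for pot_m, lying open side down: 46 mm across outside, 42 mm inside, 20 mm high, roof 3 mm thick, hollow below. No thread: lowered straight over its pot's neck it drops on, finding its way from about 3 mm off centre. Origin: centre of its open underside; z up. Grip it across its side from above.
- lid_s: smallest of four round aluminium slip lids, the one for pot_s, lying open side down: 36 mm across outside, 32 mm inside, 20 mm high, roof 3 mm thick, hollow below. No thread: lowered straight over its pot's neck it drops on, finding its way from about 3 mm off centre. Origin: centre of its open underside; z up. Grip it across its side from above.
- wax_tin: a closed round black wax tin, 70 mm across and 18 mm high; not a lid, stays where it lies. Origin: centre of its underside.
- shell_blank: a flat dark oval pearl-shell blank, 99 x 81 mm and 13 mm high, delicate; stays where it lies. Origin: centre of its underside, long side along its y.

How it is judged:
By the outcome, as a careful person would: the job done as asked, in the order asked, and still so for the second after the job is handed in, with the robot touching nothing.
It also fails if it takes over 104 s, if anything falls off the work surface, if the arm or the gripper's body presses on something with over 40 N, if the wrist force passes 120 N, or if a joint passes its speed limit or range.

ROBOT

A 6-joint arm with a two-finger parallel gripper is mounted at the origin on a cart in front of the work surface, level with it; the furniture and walls round the work are solid. World frame = base frame: x ahead of the robot, y to its left, z up, the work surface at z = 0. Lengths are in m, angles in rad, forces in N, time in s.
With the tool pointing down it reaches from about 0.325 to 0.875 m from the base axis. Payload 4.4 kg.
Tool frame: the origin (TCP) lies at the very end of the fingers, on their centre line; the grasp point (between the pads) lies 19 mm behind it; z points along the fingers, y is the line along which they close (so a half turn about z gives the same grasp; the last joint's range is limited). The gripper opens to 85 mm and grips with 20 to 120 N. Pads are 22 mm wide; open, the fingers measure 114 mm over their backs; the gripper's body (76 mm by 85 mm) begins 54 mm behind the grasp point. The pads swing forward as they close: fully open they stand 13 mm farther back than shut.
Start: joints at [1.127, 0.207, 1.542, -0, 1.393, -0.15], TCP at [0.167, 0.55, 0.231] pointing down, gripper open.
Joint ranges: [-2.73, 2.73], [-0.86, 2.22], [0.23, 2.46], [-1.11, 4.25], [0.08, 2.63], [-2.82, 2.82]. Speed limits (rad/s): [2.79, 2.79, 3.14, 3.14, 3.14, 3.14].

INTERFACE

Orientations are given as [roll, pitch, yaw] about the fixed x, y, z axes, in that order (R = Rz(yaw) Ry(pitch) Rx(roll)).
In Python, from cell import manip gives the robot as it stands.
- The arm moves only by the shell command python3 -m jog FILE [FORCE], which reads ROWS from the file FILE. ROWS is a JSON list of rows, 1 to 5 of them, each an object with the fields aperture (the finger opening in m), d (a list: dx, dy, dz in shares of the most that a row can go, 1 being 62.5 mm), r (a list: a rotation vector rx, ry, rz in rad); a field left out counts as zero (the opening has to be given); each row shifts and turns the commanded pose from where the row before left it, along the tool's axes as they then stand; what a row does not reach is not made up. A row lasts 1/8 s, in which the tool goes at most 0.0625 m and 0.188 rad, less where a joint would pass 70% of its speed; a pose out of reach is approached as far as the arm can. The fingers move at their own pace and stop on an object; FORCE is the grip in N (left out, the last holds). Time passes only in rows, so rows that do not move let the fingers close. It prints the time, the measured TCP pose, the force, the opening and the grip force at its end. Input that does not fit is refused with a message, and nothing moves.
- manip.observe(): the state, without advancing time (a new reading comes with each control period).
- manip.grab_frame(name): name is "scene" or "top" or "wrist"; returns a dict with "color" (480x640x3 uint8, red, green, blue), "camera_matrix" (3x3 intrinsics, pixels), "distortion" ([k1, k2, p1, p2, k3] as OpenCV has them; the pictures are not rectified), "R" (3x3) and "t" (3): a world point X has camera coordinates R X + t. Camera axes: x right, y down, z forward; pixel columns grow to the right and rows downward; lengths in m; the calibration is good to about 2 mm. A picture is of the moment at which its call begins. There is no depth.
- manip.hand_in(): hands the job in; it is judged then, once.
The state is a dict: "t": time; "joint_positions": joint angles; "qvel": joint speeds; "effort": joint torques, N m; "ee_pos": TCP position; "tool_rot": TCP orientation; "contact_force": force on the tool from outside, world axes, zero at the start; "ft_torque": the same for the moment, N m; "grip_width": finger opening in m; "grip_force": force on a finger pad.
Only numpy, scipy, OpenCV 4.12 (cv2) and the standard library are available. Lean on these libraries where they do the work, as an engineer would, in place of code of your own. Each camera call takes 0.05 s, during which the arm holds its last target. There are 200 camera calls.

## Working session

There is one attempt and no reset: what is moved stays moved. The work goes in short steps, Python scripts to look and compute and a shell command to move; the robot and the scene stay as the last step left them, time stands still between calls to the robot, and variables do not carry over. Pictures are saved under pics/ and viewed, at most 14 in all, crops included, and the job is handed in when it is done.

```bash
mkdir -p pics; ls; python3 - <<'E'
from cell import manip
import cv2,pickle
o=manip.observe()
print(o)
fr={}
for n in("top","scene"):
    f=manip.grab_frame(n);fr[n]=f
    cv2.imwrite(f"pics/{n}0.png",f["color"][...,::-1])
    print(n,f["camera_matrix"],f["distortion"],f["R"],f["t"])
pickle.dump(fr,open("fr0.pkl","wb"))
E
```

```text
pics
{'t': 0.0, 'joint_positions': array([ 1.12653278e+00,  2.07464010e-01,  1.54297944e+00,  1.72840667e-06,
        1.39353927e+00, -1.50494547e-01]), 'qvel': array([-4.88675241e-04, -1.76142645e-03, -1.01759985e-03, -9.58020197e-06,
        2.21338589e-03,  1.53403317e-03]), 'effort': array([ 1.48251322e-03, -3.83040619e+01, -2.91596103e+01, -1.00622933e-04,
        1.04489495e-02, -1.84461683e-06]), 'ee_pos': array([0.1661654 , 0.54965022, 0.23008872]), 'tool_rot': array([-3.13922986e+00, -3.60016400e-04,  2.84782293e+00]), 'contact_force': array([-0.80475443, -0.02712529, -0.17461691]), 'ft_torque': array([-0.01322204,  0.00073014, -0.04071922]), 'grip_force': 0.0, 'grip_width': 0.08581948403078356}
top [[446.21875638   0.         321.75848766]
 [  0.         446.21875638 236.68034997]
 [  0.           0.           1.        ]] [-0.0138257  0.         0.         0.         0.       ] [[-0.02872893 -0.99951026  0.01240525]
 [-0.99606292  0.02758421 -0.08424823]
 [ 0.08386478 -0.01477677 -0.99636758]] [0.10866702 0.50533958 1.05294998]
scene [[473.46330339   0.         318.84979057]
 [  0.         473.46330339 238.77081085]
 [  0.           0.           1.        ]] [0.03398789 0.         0.         0.         0.        ] [[-7.67767620e-01 -6.40728303e-01  3.53105323e-04]
 [-2.51869163e-01  3.01301268e-01 -9.19662694e-01]
 [ 5.89147526e-01 -7.06176174e-01 -3.92709059e-01]] [0.45928592 0.13500566 0.79586145]
```

View pics/top0.png

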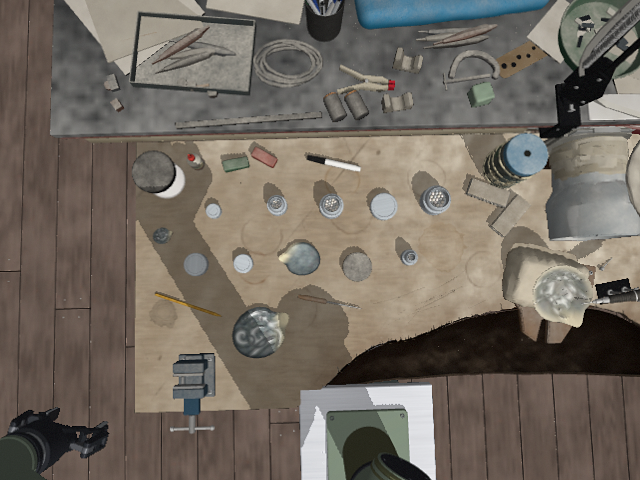

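View pics/scene0.png

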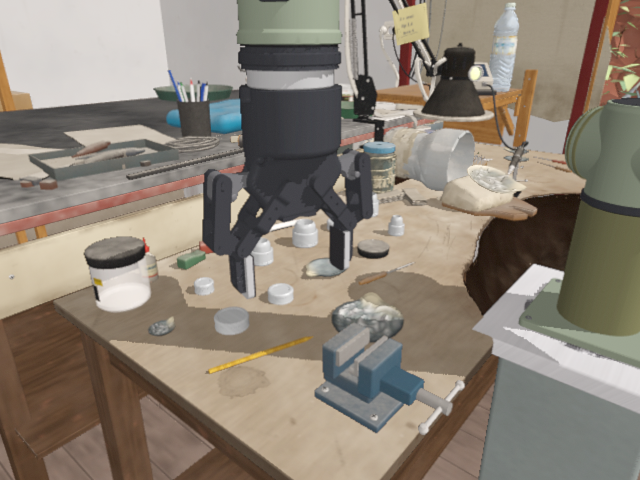

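```bash
python3 - <<'E'
import cv2
im=cv2.imread("pics/top0.png")
for i,x in enumerate((180,320)):
    c=cv2.resize(im[182:282,x:x+140],None,fx=5.6,fy=5.6,interpolation=cv2.INTER_CUBIC)
    cv2.imwrite(f"pics/crop{i}.png",c)
E
```

```text
(no output)
```

View pics/crop0.png

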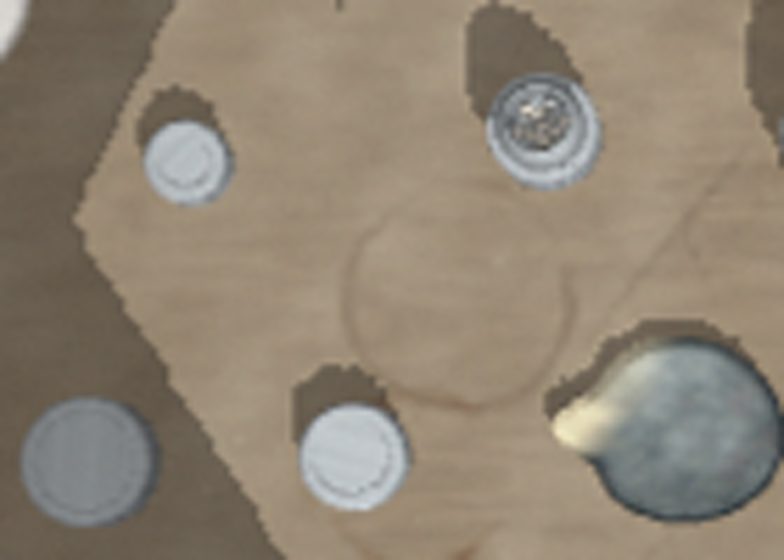

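View pics/crop1.png

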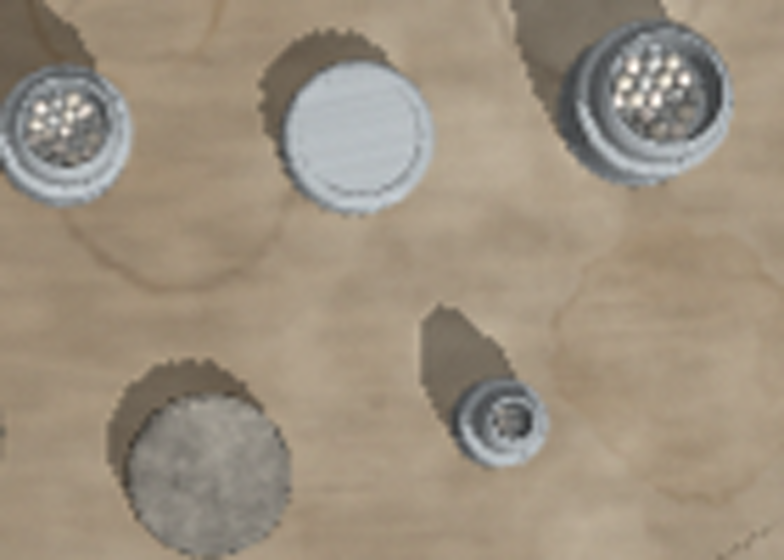

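```bash
cat > h.py <<'E'
import numpy as np,cv2
from scipy.optimize import least_squares
A=np.linspace(0,2*np.pi,72)
PR=dict(xl=(.068,.038,.058,.057),l=(.058,.034,.048,.053),m=(.048,.030,.038,.049),s=(.038,.026,.028,.045))
LD=dict(xl=.066,l=.056,m=.046,s=.036)
def circ(d,z): return np.c_[d/2*np.cos(A),d/2*np.sin(A),0*A+z]
def pot(k):
    d,h,n,H=PR[k]; return np.r_[circ(d,0),circ(d,h),circ(n,H-.004),circ(n-.008,H)]
def lid(k,z=0): return np.r_[circ(LD[k],z),circ(LD[k],z+.02)]
def proj(f,X):
    r,_=cv2.Rodrigues(f["R"]); return cv2.projectPoints(np.asarray(X,float).reshape(-1,3),r,f["t"],f["camera_matrix"],f["distortion"])[0][:,0]
def fit(f,pts,ext,x0=(.5,.1)):
    def e(p):
        q=proj(f,pts+[p[0],p[1],0]); return np.r_[q[:,0].min(),q[:,0].max(),q[:,1].min(),q[:,1].max()]-ext
    s=least_squares(e,x0); return s.x,s.fun
E
python3 - <<'E'
from h import *
import pickle
f=pickle.load(open("fr0.pkl","rb"))["top"]
print("cam",-f["R"].T@f["t"])
O={"lid_s":(0,145,233,120,207),"lid_m":(0,300,410,403,511),"lid_l":(0,21,158,396,527),"lid_xl":(1,285,434,60,214),
"pot_m":(0,488,602,72,190),"pot_l":(1,-3,132,65,206),"pot_xl":(1,565,733,18,188),"pot_s":(1,455,549,377,468),"tin":(1,128,292,392,557),"shell":(0,585,782,338,522)}
for n,(c,*e) in O.items():
    e=np.array(e,float); e=e/5.6+[180+140*c]*2+[182]*2 if 0 else e/5.6+np.array([180+140*c]*2+[182]*2)-.5
    k=n.split("_")[-1]
    P=lid(k) if n[:3]=="lid" else pot(k) if n[:3]=="pot" else np.r_[circ(.07 if n=="tin" else .09,0),circ(.07 if n=="tin" else .09,.015)]
    x,r=fit(f,P,e); print(n,x.round(4),r.round(1))
E
```

```text
cam [0.41816649 0.1102336  1.09035114]
lid_s [0.5798 0.3565] [-0.5  0.5 -0.1  0.1]
lid_m [0.4502 0.2861] [-0.4  0.4 -0.   0. ]
lid_l [0.4515 0.4003] [-0.5  0.5 -0.   0. ]
lid_xl [ 0.5802 -0.0593] [-0.8  0.7 -0.2  0.2]
pot_m [0.5889 0.2009] [-0.2  0.2 -0.2  0.2]
pot_l [0.583  0.0701] [-0.1  0.1 -0.3  0.3]
pot_xl [ 0.5901 -0.1844] [-1.   0.9  0.1 -0.1]
pot_s [ 0.4536 -0.1156] [-0.5  0.5  0.1 -0.1]
tin [0.435  0.0111] [-0.1  0.1  0.2 -0.2]
shell [0.4581 0.1444] [-1.1  1.1 -2.3  2.2]
```

Careful with the scale: shifts go in shares of 62.5 mm. That gives: -0.025 m is -0.4, -0.05 m is -0.8.

```bash
echo '[{"aperture":0.085, "r":[0, 0, -0.147]}, {"aperture":0.085, "r":[0, 0, -0.147]}, {"aperture":0.085, "d":[-0.8, -0.4, 0]}, {"aperture":0.085, "d":[-0.8, -0.4, 0]}, {"aperture":0.085, "d":[-0.8, -0.4, 0]}]' > mv.in && python3 -m jog mv.in 40; echo '[{"aperture":0.085, "d":[-0.8, -0.4, 0.16]}, {"aperture":0.085, "d":[-0.8, -0.4, 0.16]}, {"aperture":0.085, "d":[-0.56, -0.4, 0.16]}, {"aperture":0.085}]' > mv.in && python3 -m jog mv.in
python3 - <<'E'
from cell import manip
import cv2,pickle
o=manip.observe();print(o["ee_pos"],o["tool_rot"],o["joint_positions"])
f=manip.grab_frame("wrist");pickle.dump(f,open("w1.pkl","wb"));cv2.imwrite("pics/w1.png",f["color"][...,::-1])
from h import *
for k,p in dict(lid=(.4515,.4003,.02)).items(): print(proj(f,[p]))
E
```

```text
t: 0.72
ee_pos: [0.3174, 0.4744, 0.2308]
tool_rot: [-3.141, -0.001, -3.141]
contact_force: [0.6, 0.6, 0.5]
grip_width: 0.085
grip_force: 0.0
t: 1.23
ee_pos: [0.4532, 0.3977, 0.1993]
tool_rot: [-3.139, -0.002, 3.137]
contact_force: [0.1, -0.5, 0.4]
grip_width: 0.0851
grip_force: 0.0
[0.45319671 0.39771625 0.19930158] [-3.13923802e+00 -2.39391893e-03  3.13700808e+00] [ 5.77182396e-01  2.93675213e-01  1.50153748e+00 -6.68092830e-04
  1.34967398e+00 -9.88884571e-01]
[[320.46161144 211.30092405]]
```

View pics/w1.png

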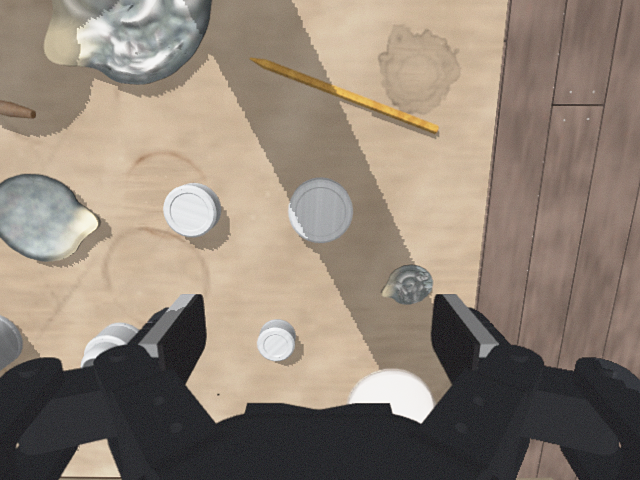

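To row units: 0.03 m is 0.48, 0.05 m is 0.8.

```bash
echo '[{"aperture":0.085, "d":[0, 0, 0.8]}, {"aperture":0.085, "d":[0, 0, 0.8]}, {"aperture":0.085, "d":[0, 0, 0.8]}, {"aperture":0.085, "d":[0, 0, 0.48]}, {"aperture":0.085, "d":[0, 0, 0.288]}]' > mv.in && python3 -m jog mv.in; echo '[{"aperture":0.085}, {"aperture":0.03}, {"aperture":0.03}, {"aperture":0.03}, {"aperture":0.03}]' > mv.in && python3 -m jog mv.in 40;  echo '[{"aperture":0.03}, {"aperture":0.03}]' > mv.in && python3 -m jog mv.in 40; python3 - <<'E'
from cell import manip
import cv2
o=manip.observe();print(o["ee_pos"],o["tool_rot"])
f=manip.grab_frame("wrist");cv2.imwrite("pics/w2.png",f["color"][...,::-1])
E
```

```text
t: 1.9
ee_pos: [0.4493, 0.4007, 0.0014]
tool_rot: [-3.14, -0.003, -3.14]
contact_force: [0.5, 0.2, -0.3]
grip_width: 0.085
grip_force: 0.0
t: 2.52
ee_pos: [0.4532, 0.4016, 0.0058]
tool_rot: [3.139, 0.004, -3.142]
contact_force: [-1.6, -0.5, 6.6]
grip_width: 0.0545
grip_force: 42.6
t: 2.78
ee_pos: [0.4532, 0.4016, 0.0058]
tool_rot: [3.139, 0.003, -3.142]
contact_force: [-1.3, -0.9, 5.1]
grip_width: 0.054
grip_force: 42.6
[0.45319518 0.4016279  0.00576022] [ 3.13898684  0.00346219 -3.14153774]
```

View pics/w2.png

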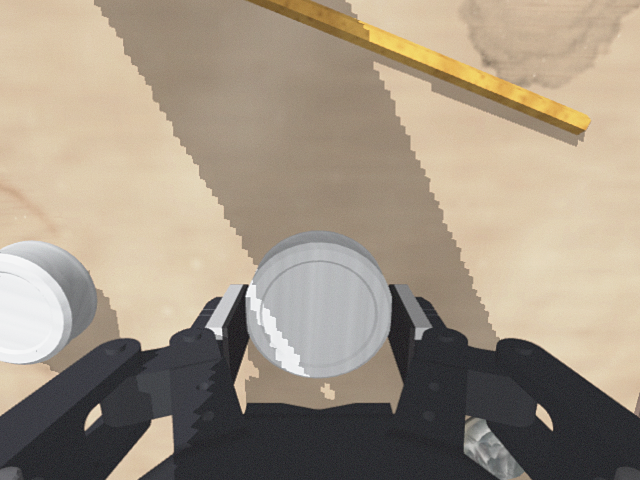

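```bash
echo '[{"aperture":0.08}, {"aperture":0.08, "d":[0, 0, -0.096]}, {"aperture":0.03}, {"aperture":0.03}, {"aperture":0.03}]' > mv.in && python3 -m jog mv.in 40; echo '[{"aperture":0.03}, {"aperture":0.03}]' > mv.in && python3 -m jog mv.in;echo '[{"aperture":0.03, "d":[0, 0, -0.8]}, {"aperture":0.03, "d":[0, 0, -0.8]}, {"aperture":0.03}]' > mv.in && python3 -m jog mv.in; python3 - <<'E'
from cell import manip
import cv2
f=manip.grab_frame("wrist");cv2.imwrite("pics/w3.png",f["color"][...,::-1])
for i in range(6):
  o=manip.observe();print(o["ee_pos"],o["tool_rot"],o["contact_force"])
  manip.grab_frame("wrist")
E
```

```text
t: 3.45
ee_pos: [0.452, 0.4006, 0.0101]
tool_rot: [3.141, 0.001, -3.141]
contact_force: [-0.9, -0.9, 5.6]
grip_width: 0.0539
grip_force: 41.7
t: 3.7
ee_pos: [0.452, 0.4006, 0.0101]
tool_rot: [3.141, 0.001, -3.141]
contact_force: [-0.1, -0.5, 5.8]
grip_width: 0.0536
grip_force: 41.7
t: 4.08
ee_pos: [0.455, 0.4028, 0.1146]
tool_rot: [3.136, 0.009, -3.141]
contact_force: [0.4, 0.8, -0.5]
grip_width: 0.0539
grip_force: 42.5
[0.45305846 0.40145182 0.11165095] [ 3.13879813  0.00427435 -3.14133724] [-0.70449765  0.04119871 -0.31970529]
[0.45154422 0.40041296 0.10946199] [ 3.14130195e+00  4.15655496e-04 -3.14138787e+00] [ 0.19681564 -0.23643714 -0.91214526]
[0.45062184 0.39979788 0.10805039] [-3.14029349e+00 -1.95440601e-03 -3.14139128e+00] [-0.37482028  0.39599725 -0.62827797]
[0.45019571 0.39949963 0.10730799] [-3.13947786 -0.00319548 -3.1414103 ] [ 0.98417995  0.50296827 -0.60789449]
[0.45006835 0.3994094  0.10699968] [-3.13916494 -0.00367187 -3.14143431] [ 1.0108258   0.09664268 -0.17113813]
[0.45017983 0.39949437 0.10700752] [-3.13926498 -0.00355128 -3.14140118] [-0.36431129  0.07476888 -0.44099503]
```

View pics/w3.png

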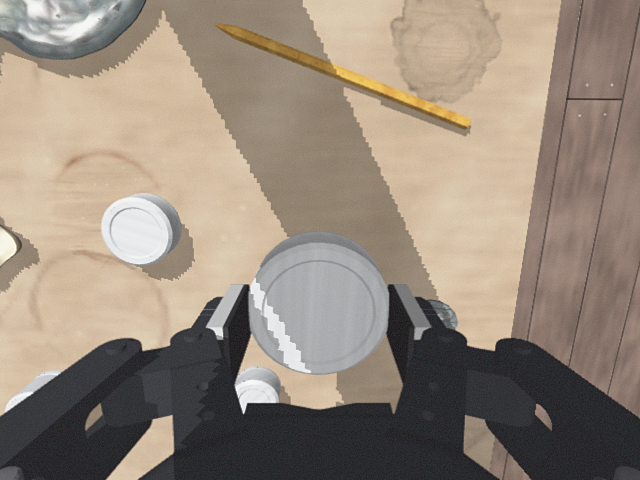

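To row units: -0.0471 m is -0.7536, -0.033 m is -0.528.

```bash
echo '[{"aperture":0.03, "d":[-0.528, -0.7536, 0]}, {"aperture":0.03, "d":[-0.528, -0.7536, 0]}, {"aperture":0.03, "d":[-0.528, -0.7536, 0]}, {"aperture":0.03, "d":[-0.528, -0.7536, 0]}, {"aperture":0.03, "d":[-0.528, -0.7536, 0]}]' > mv.in && python3 -m jog mv.in; echo '[{"aperture":0.03, "d":[-0.528, -0.7536, 0]}, {"aperture":0.03, "d":[-0.528, -0.7536, 0]}, {"aperture":0.03}, {"aperture":0.03}, {"aperture":0.03}]' > mv.in && python3 -m jog mv.in; cat >> h.py <<'E'
def snap(name,objs):
    from cell import manip
    f=manip.grab_frame("wrist"); im=f["color"][...,::-1].copy()
    for P in objs:
        for i in range(0,len(P),72): cv2.polylines(im,[np.round(proj(f,P[i:i+72])*8).astype(int)],True,(0,0,255),1,cv2.LINE_AA,3)
    cv2.imwrite(f"pics/{name}.png",im); 
    for i in range(2):
        o=manip.observe();print(o["ee_pos"].round(4),o["tool_rot"].round(3)); manip.grab_frame("wrist")
    return f
E
python3 - <<'E'
from h import *
snap("w4",[pot("l")+[.583,.0701,0],lid("xl")+[.5802,-.0593,0]])
E
```

```text
t: 5.05
ee_pos: [0.6168, 0.1633, 0.1081]
tool_rot: [-3.142, -0.002, -3.141]
contact_force: [0.8, 0.5, -1.0]
grip_width: 0.0541
grip_force: 42.5
t: 5.68
ee_pos: [0.6814, 0.0722, 0.1085]
tool_rot: [3.141, -0.002, -3.14]
contact_force: [1.1, 0.9, -0.3]
grip_width: 0.0536
grip_force: 42.5
[0.6816 0.0723 0.1088] [ 3.141e+00 -1.000e-03 -3.139e+00]
[0.6818 0.0723 0.109 ] [ 3.141e+00 -1.000e-03 -3.139e+00]
```

View pics/w4.png

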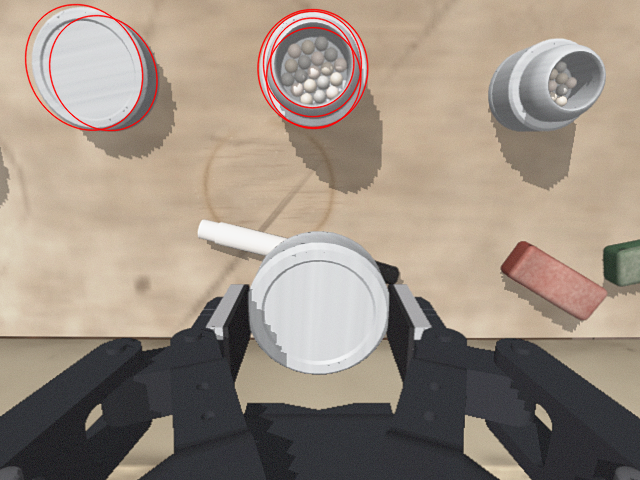

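To row units: 0.0494 m is 0.7904, -0.0011 m is -0.0176.

```bash
echo '[{"aperture":0.03, "d":[0.7904, -0.0176, 0]}, {"aperture":0.03, "d":[0.7904, -0.0176, 0]}, {"aperture":0.03, "d":[0, 0, 0.24]}, {"aperture":0.03}, {"aperture":0.03}]' > mv.in && python3 -m jog mv.in;echo '[{"aperture":0.03}, {"aperture":0.03}, {"aperture":0.03}, {"aperture":0.03}]' > mv.in && python3 -m jog mv.in; python3 - <<'E'
from h import *
snap("w5",[pot("l")+[.583,.0701,0]])
E
```

```text
t: 6.45
ee_pos: [0.5858, 0.0687, 0.0952]
tool_rot: [-3.141, 0.003, -3.141]
contact_force: [0.3, -0.5, -0.6]
grip_width: 0.054
grip_force: 42.5
t: 6.95
ee_pos: [0.5839, 0.0685, 0.0943]
tool_rot: [3.142, 0.0, -3.141]
contact_force: [-0.1, 0.2, -0.7]
grip_width: 0.0538
grip_force: 42.5
[0.5839 0.0685 0.0943] [ 3.142 -0.    -3.141]
[0.5838 0.0685 0.0943] [-3.142 -0.    -3.141]
```

To row units: 0.015 m is 0.24, 0.008 m is 0.128.

```bash
echo '[{"aperture":0.03, "d":[0.0096, 0.0224, 0.24]}, {"aperture":0.03, "d":[0, 0, 0.24]}, {"aperture":0.03, "d":[0, 0, 0.128]}, {"aperture":0.03, "d":[0, 0, 0.096]}, {"aperture":0.03}]' > mv.in && python3 -m jog mv.in;echo '[{"aperture":0.03, "d":[0, 0, 0.08]}, {"aperture":0.03}, {"aperture":0.03}, {"aperture":0.03}]' > mv.in && python3 -m jog mv.in
```

```text
t: 7.72
ee_pos: [0.5828, 0.0699, 0.0496]
tool_rot: [3.142, -0.001, -3.141]
contact_force: [-0.4, 0.1, -0.1]
grip_width: 0.0542
grip_force: 42.5
t: 8.22
ee_pos: [0.5842, 0.0699, 0.046]
tool_rot: [-3.142, 0.002, -3.141]
contact_force: [1.9, 0.2, 2.3]
grip_width: 0.0536
grip_force: 42.7
```

Lid seated, per the force (roof on rim at the expected height). Release, rise, and look.

To row units: -0.05 m is -0.8, -0.03 m is -0.48.

```bash
echo '[{"aperture":0.085}, {"aperture":0.085}, {"aperture":0.085}, {"aperture":0.085, "d":[0, 0, -0.48]}, {"aperture":0.085, "d":[0, 0, -0.8]}]' > mv.in && python3 -m jog mv.in; echo '[{"aperture":0.085, "d":[-0.64, -0.64, -0.32]}, {"aperture":0.085, "d":[-0.64, -0.64, 0]}, {"aperture":0.085, "d":[0, -0.8, 0]}, {"aperture":0.085}, {"aperture":0.085}]' > mv.in && python3 -m jog mv.in; python3 - <<'E'
from h import *
snap("w6",[lid("l",.036)+[.583,.0701,0],lid("xl")+[.5802,-.0593,0],pot("xl")+[.5901,-.1844,0],pot("s")+[.4536,-.1156,0]])
E
```

```text
t: 8.85
ee_pos: [0.5808, 0.07, 0.1234]
tool_rot: [3.141, -0.007, -3.141]
contact_force: [1.0, -0.1, -0.2]
grip_width: 0.085
grip_force: 0.0
t: 9.48
ee_pos: [0.6627, -0.0598, 0.1447]
tool_rot: [3.141, -0.001, 3.141]
contact_force: [-0.2, -0.2, 0.2]
grip_width: 0.0849
grip_force: 0.0
[ 0.6628 -0.0591  0.1449] [ 3.141e+00 -1.000e-03 -3.141e+00]
[ 0.6628 -0.0587  0.145 ] [ 3.141e+00 -1.000e-03 -3.140e+00]
```

View pics/w6.png

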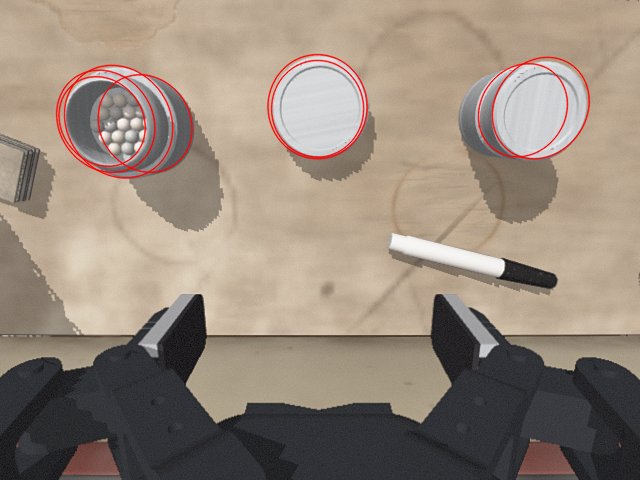

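```bash
echo '[{"aperture":0.085, "d":[0.656, 0, 0]}, {"aperture":0.085, "d":[0.656, 0, 0.32]}, {"aperture":0.085, "d":[0, 0, 0.64]}, {"aperture":0.085}, {"aperture":0.085}]' > mv.in && python3 -m jog mv.in;echo '[{"aperture":0.085}, {"aperture":0.085}, {"aperture":0.085}]' > mv.in && python3 -m jog mv.in
```

```text
t: 10.25
ee_pos: [0.5826, -0.0597, 0.0867]
tool_rot: [-3.141, 0.002, -3.14]
contact_force: [-0.3, 0.1, 0.7]
grip_width: 0.0851
grip_force: 0.0
t: 10.62
ee_pos: [0.5819, -0.0602, 0.086]
tool_rot: [-3.141, 0.001, -3.141]
contact_force: [-0.1, -0.1, 0.8]
grip_width: 0.0848
grip_force: 0.0
```

```bash
echo '[{"aperture":0.085, "d":[0.016, 0.024, 0.56]}, {"aperture":0.085, "d":[0, 0, 0.48]}, {"aperture":0.085, "d":[0, 0, 0.24]}, {"aperture":0.085}, {"aperture":0.03}]' > mv.in && python3 -m jog mv.in 40;echo '[{"aperture":0.03}, {"aperture":0.03}, {"aperture":0.03}, {"aperture":0.03}, {"aperture":0.03}]' > mv.in && python3 -m jog mv.in 40;echo '[{"aperture":0.03, "d":[0, 0, -0.72]}, {"aperture":0.03, "d":[0, 0, -0.8]}, {"aperture":0.03}]' > mv.in && python3 -m jog mv.in
```

```text
t: 11.25
ee_pos: [0.5815, -0.0589, 0.0065]
tool_rot: [-3.141, 0.002, -3.141]
contact_force: [-0.1, 0.0, -0.0]
grip_width: 0.0694
grip_force: 0.0
t: 11.88
ee_pos: [0.5821, -0.059, 0.0073]
tool_rot: [-3.141, 0.004, -3.141]
contact_force: [-0.3, 0.1, 6.4]
grip_width: 0.0639
grip_force: 44.5
t: 12.25
ee_pos: [0.5844, -0.0595, 0.1058]
tool_rot: [-3.139, 0.011, -3.141]
contact_force: [0.4, 0.3, 0.9]
grip_width: 0.0639
grip_force: 44.3
```

To row units: -0.042 m is -0.672, -0.0415 m is -0.664.

```bash
echo '[{"aperture":0.03, "d":[-0.048, -0.672, 0]}, {"aperture":0.03, "d":[-0.048, -0.672, 0]}, {"aperture":0.03, "d":[-0.048, -0.664, 0]}, {"aperture":0.03}, {"aperture":0.03}]' > mv.in && python3 -m jog mv.in;echo '[{"aperture":0.03}, {"aperture":0.03}, {"aperture":0.03}, {"aperture":0.03}]' > mv.in && python3 -m jog mv.in
```

```text
t: 12.88
ee_pos: [0.5882, -0.1833, 0.0989]
tool_rot: [3.14, -0.002, 3.141]
contact_force: [0.4, -0.0, -0.6]
grip_width: 0.0636
grip_force: 44.3
t: 13.38
ee_pos: [0.5894, -0.1838, 0.1004]
tool_rot: [-3.141, 0.0, -3.141]
contact_force: [-0.1, 0.4, -0.6]
grip_width: 0.0637
grip_force: 44.3
```

```bash
echo '[{"aperture":0.03, "d":[-0.0192, -0.0096, 0.32]}, {"aperture":0.03, "d":[0, 0, 0.192]}, {"aperture":0.03, "d":[0, 0, 0.128]}, {"aperture":0.03, "d":[0, 0, 0.096]}, {"aperture":0.03}]' > mv.in && python3 -m jog mv.in;echo '[{"aperture":0.03, "d":[0, 0, 0.064]}, {"aperture":0.03, "d":[0, 0, 0.064]}, {"aperture":0.03}, {"aperture":0.03}, {"aperture":0.03}]' > mv.in && python3 -m jog mv.in
```

```text
t: 14.0
ee_pos: [0.5906, -0.1845, 0.0538]
tool_rot: [3.141, -0.0, -3.141]
contact_force: [1.4, -0.4, -0.5]
grip_width: 0.0639
grip_force: 44.3
t: 14.62
ee_pos: [0.5908, -0.1848, 0.0472]
tool_rot: [-3.141, 0.001, -3.141]
contact_force: [-1.3, 0.7, 5.3]
grip_width: 0.0637
grip_force: 44.8
```

```bash
echo '[{"aperture":0.085}, {"aperture":0.085}, {"aperture":0.085}, {"aperture":0.085, "d":[0, 0, -0.48]}, {"aperture":0.085, "d":[0, 0, -0.8]}]' > mv.in && python3 -m jog mv.in; echo '[{"aperture":0.085, "d":[0.224, 0.7536, -0.32]}, {"aperture":0.085, "d":[0.224, 0.7536, 0]}, {"aperture":0.085, "d":[0.224, 0.7536, 0]}, {"aperture":0.085, "d":[0.224, 0.7536, 0]}, {"aperture":0.085, "d":[0.224, 0.7536, 0]}]' > mv.in && python3 -m jog mv.in; echo '[{"aperture":0.085, "d":[0.224, 0.7536, 0]}, {"aperture":0.085, "d":[0.224, 0.7536, 0]}, {"aperture":0.085, "d":[0.224, 0.7536, 0]}, {"aperture":0.085, "d":[0.224, 0.7536, 0]}, {"aperture":0.085, "d":[0.224, 0.7536, 0]}]' > mv.in && python3 -m jog mv.in;echo '[{"aperture":0.085, "d":[0, 0, 0.64]}, {"aperture":0.085}, {"aperture":0.085}, {"aperture":0.085}, {"aperture":0.085}]' > mv.in && python3 -m jog mv.in
python3 - <<'E'
from h import *
snap("w7",[lid("m")+[.4502,.2861,0],lid("s")+[.5798,.3565,0]])
from cell import manip
f=manip.grab_frame("top");im=f["color"][...,::-1][182:282,180:460]
cv2.imwrite("pics/top1.png",cv2.resize(im,None,fx=2.8,fy=2.8,interpolation=cv2.INTER_CUBIC))
E
```

```text
t: 15.25
ee_pos: [0.5883, -0.1838, 0.1242]
tool_rot: [3.139, -0.006, -3.142]
contact_force: [1.0, -0.5, 0.1]
grip_width: 0.0851
grip_force: 0.0
t: 15.88
ee_pos: [0.5198, 0.0522, 0.1463]
tool_rot: [-3.142, 0.0, 3.142]
contact_force: [0.5, -0.2, 0.2]
grip_width: 0.0851
grip_force: 0.0
t: 16.5
ee_pos: [0.4498, 0.2877, 0.1463]
tool_rot: [-3.142, 0.0, -3.141]
contact_force: [0.5, 0.5, 0.1]
grip_width: 0.0851
grip_force: 0.0
t: 17.12
ee_pos: [0.4515, 0.2862, 0.1075]
tool_rot: [3.141, 0.002, 3.141]
contact_force: [1.2, 0.0, 0.7]
grip_width: 0.0848
grip_force: 0.0
[0.4513 0.2862 0.1073] [3.141e+00 2.000e-03 3.141e+00]
[0.451  0.2862 0.1071] [3.141e+00 1.000e-03 3.141e+00]
```

View pics/w7.png

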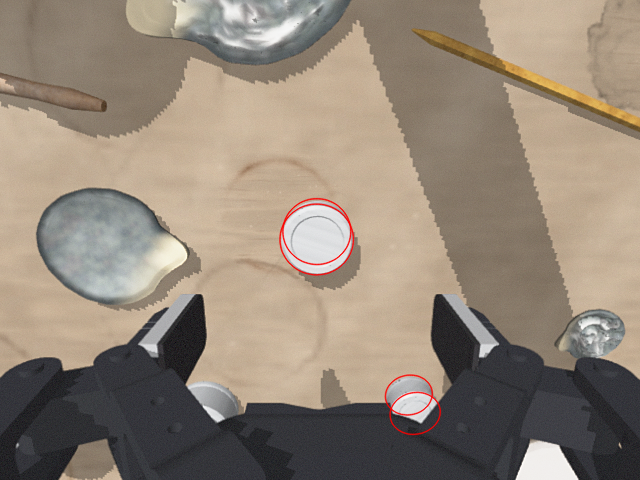

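View pics/top1.png

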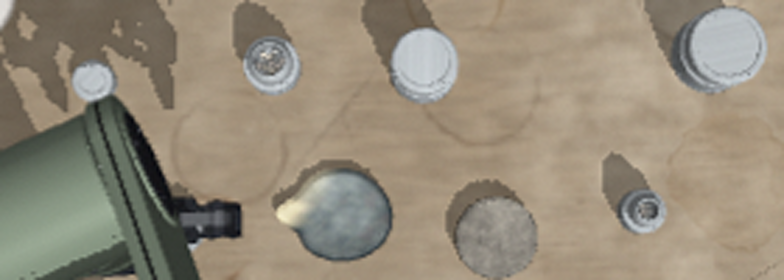

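To row units: 0.04 m is 0.64, 0.035 m is 0.56.

```bash
echo '[{"aperture":0.085, "d":[0.0112, 0, 0.64]}, {"aperture":0.085, "d":[0, 0, 0.56]}, {"aperture":0.085, "d":[0, 0, 0.352]}, {"aperture":0.085}, {"aperture":0.03}]' > mv.in && python3 -m jog mv.in 40;echo '[{"aperture":0.03}, {"aperture":0.03}, {"aperture":0.03}, {"aperture":0.03}, {"aperture":0.03}]' > mv.in && python3 -m jog mv.in 40;echo '[{"aperture":0.03, "d":[0, 0, -0.72]}, {"aperture":0.03, "d":[0, 0, -0.8]}, {"aperture":0.03}]' > mv.in && python3 -m jog mv.in
```

```text
t: 17.95
ee_pos: [0.4505, 0.2867, 0.0102]
tool_rot: [3.141, 0.001, -3.141]
contact_force: [0.3, -0.2, 0.5]
grip_width: 0.0692
grip_force: 0.0
t: 18.58
ee_pos: [0.451, 0.2869, 0.0112]
tool_rot: [3.141, 0.003, -3.141]
contact_force: [-0.5, -1.1, 5.8]
grip_width: 0.044
grip_force: 40.2
t: 18.95
ee_pos: [0.4539, 0.2882, 0.11]
tool_rot: [3.137, 0.011, -3.141]
contact_force: [-1.1, 0.7, -0.9]
grip_width: 0.0438
grip_force: 41.1
```

To row units: -0.0463 m is -0.7408, -0.0286 m is -0.4576.

```bash
echo '[{"aperture":0.03, "d":[-0.7408, -0.4576, 0]}, {"aperture":0.03, "d":[-0.7408, -0.4576, 0]}, {"aperture":0.03, "d":[-0.7408, -0.4576, 0.16]}, {"aperture":0.03}, {"aperture":0.03}]' > mv.in && python3 -m jog mv.in;echo '[{"aperture":0.03}, {"aperture":0.03}, {"aperture":0.03}, {"aperture":0.03}]' > mv.in && python3 -m jog mv.in
```

```text
t: 19.58
ee_pos: [0.5873, 0.2004, 0.093]
tool_rot: [-3.141, -0.003, 3.141]
contact_force: [-0.2, 0.9, -0.3]
grip_width: 0.0439
grip_force: 41.1
t: 20.08
ee_pos: [0.5884, 0.2009, 0.0945]
tool_rot: [3.142, 0.0, -3.141]
contact_force: [-0.7, -0.4, 0.1]
grip_width: 0.0439
grip_force: 41.1
```

```bash
echo '[{"aperture":0.03, "d":[-0.0128, 0.0048, 0.32]}, {"aperture":0.03, "d":[0, 0, 0.192]}, {"aperture":0.03, "d":[0, 0, 0.128]}, {"aperture":0.03, "d":[0, 0, 0.064]}, {"aperture":0.03}]' > mv.in && python3 -m jog mv.in;echo '[{"aperture":0.03, "d":[0, 0, 0.064]}, {"aperture":0.03, "d":[0, 0, 0.064]}, {"aperture":0.03}, {"aperture":0.03}, {"aperture":0.03}]' > mv.in && python3 -m jog mv.in
```

```text
t: 20.7
ee_pos: [0.5893, 0.2008, 0.0499]
tool_rot: [-3.141, -0.001, -3.142]
contact_force: [-0.7, 0.7, -0.6]
grip_width: 0.0438
grip_force: 41.1
t: 21.32
ee_pos: [0.5899, 0.2009, 0.0431]
tool_rot: [3.141, 0.001, -3.141]
contact_force: [-1.4, -0.5, 4.6]
grip_width: 0.0437
grip_force: 41.5
```

To row units: -0.03 m is -0.48, -0.05 m is -0.8.

```bash
echo '[{"aperture":0.085}, {"aperture":0.085}, {"aperture":0.085}, {"aperture":0.085, "d":[0, 0, -0.48]}, {"aperture":0.085, "d":[0, 0, -0.8]}]' > mv.in && python3 -m jog mv.in; echo '[{"aperture":0.085, "d":[0.0512, 0.8304, 0]}, {"aperture":0.085, "d":[0.0512, 0.8304, 0]}, {"aperture":0.085, "d":[0.0512, 0.8304, 0.32]}, {"aperture":0.085}, {"aperture":0.085}]' > mv.in && python3 -m jog mv.in;echo '[{"aperture":0.085}, {"aperture":0.085}, {"aperture":0.085}]' > mv.in && python3 -m jog mv.in
python3 - <<'E'
from h import *
snap("w8",[lid("m",.032)+[.5889,.2009,0],lid("s")+[.5798,.3565,0]])
E
```

```text
t: 21.95
ee_pos: [0.5871, 0.2003, 0.1201]
tool_rot: [-3.14, -0.006, -3.141]
contact_force: [0.3, 0.7, 0.3]
grip_width: 0.085
grip_force: 0.0
t: 22.58
ee_pos: [0.5794, 0.3562, 0.1017]
tool_rot: [-3.141, -0.001, -3.141]
contact_force: [1.0, -0.1, 0.1]
grip_width: 0.0853
grip_force: 0.0
t: 22.95
ee_pos: [0.5803, 0.3558, 0.1028]
tool_rot: [3.141, 0.001, 3.141]
contact_force: [0.6, 0.0, 1.4]
grip_width: 0.0851
grip_force: 0.0
[0.5802 0.3559 0.1027] [3.141 0.    3.141]
[0.5801 0.3561 0.1026] [3.141 0.    3.141]
```

View pics/w8.png

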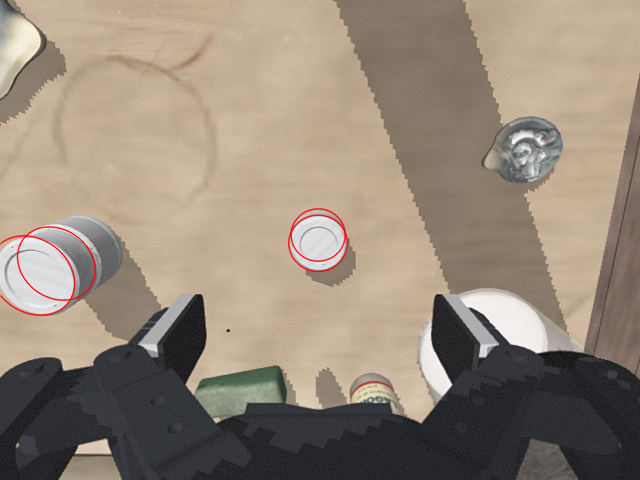

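To row units: 0.03 m is 0.48, 0.04 m is 0.64.

```bash
echo '[{"aperture":0.056, "d":[0, 0.0064, 0]}, {"aperture":0.056}, {"aperture":0.056, "d":[0, 0, 0.64]}, {"aperture":0.056, "d":[0, 0, 0.48]}, {"aperture":0.056, "d":[0, 0, 0.344]}]' > mv.in && python3 -m jog mv.in 40;echo '[{"aperture":0.056}, {"aperture":0.02}, {"aperture":0.02}, {"aperture":0.02}, {"aperture":0.02}]' > mv.in && python3 -m jog mv.in 40;echo '[{"aperture":0.02}, {"aperture":0.02, "d":[0, 0, -0.72]}, {"aperture":0.02, "d":[0, 0, -0.8]}, {"aperture":0.02}]' > mv.in && python3 -m jog mv.in
```

```text
t: 23.72
ee_pos: [0.5789, 0.3567, 0.0089]
tool_rot: [-3.141, -0.002, -3.141]
contact_force: [-0.1, -0.4, -0.2]
grip_width: 0.0556
grip_force: 0.0
t: 24.35
ee_pos: [0.5812, 0.3576, 0.0127]
tool_rot: [3.14, 0.003, -3.141]
contact_force: [0.1, -0.2, 6.0]
grip_width: 0.0335
grip_force: 40.3
t: 24.85
ee_pos: [0.5835, 0.3587, 0.1119]
tool_rot: [3.137, 0.01, -3.141]
contact_force: [-0.3, -0.3, 0.2]
grip_width: 0.0332
grip_force: 39.9
```

To row units: -0.0525 m is -0.84, 0.0141 m is 0.2256.

```bash
echo '[{"aperture":0.02, "d":[0.2256, -0.84, 0]}, {"aperture":0.02, "d":[0.2256, -0.84, 0]}, {"aperture":0.02, "d":[0.2256, -0.84, 0]}, {"aperture":0.02, "d":[0.2256, -0.84, 0]}, {"aperture":0.02, "d":[0.2256, -0.84, 0]}]' > mv.in && python3 -m jog mv.in; echo '[{"aperture":0.02, "d":[0.2256, -0.84, 0]}, {"aperture":0.02, "d":[0.2256, -0.84, 0]}, {"aperture":0.02, "d":[0.2256, -0.84, 0]}, {"aperture":0.02, "d":[0.2256, -0.84, 0]}, {"aperture":0.02, "d":[0, 0, 0.16]}]' > mv.in && python3 -m jog mv.in;echo '[{"aperture":0.02}, {"aperture":0.02}, {"aperture":0.02}, {"aperture":0.02}, {"aperture":0.02}]' > mv.in && python3 -m jog mv.in
```

```text
t: 25.48
ee_pos: [0.5074, 0.0928, 0.1044]
tool_rot: [-3.141, -0.002, -3.141]
contact_force: [0.3, -0.1, -0.5]
grip_width: 0.0338
grip_force: 40.0
t: 26.1
ee_pos: [0.4521, -0.1188, 0.0954]
tool_rot: [-3.141, 0.0, 3.136]
contact_force: [0.5, 0.7, -0.2]
grip_width: 0.0338
grip_force: 40.0
t: 26.72
ee_pos: [0.4532, -0.1152, 0.0959]
tool_rot: [-3.141, 0.0, -3.141]
contact_force: [-0.7, 0.3, -0.8]
grip_width: 0.0334
grip_force: 40.0
```

To row units: -0.0008 m is -0.0128, 0.02 m is 0.32.

```bash
echo '[{"aperture":0.02, "d":[-0.0128, -0.0048, 0.32]}, {"aperture":0.02, "d":[0, 0, 0.24]}, {"aperture":0.02, "d":[0, 0, 0.128]}, {"aperture":0.02, "d":[0, 0, 0.08]}, {"aperture":0.02}]' > mv.in && python3 -m jog mv.in;echo '[{"aperture":0.02, "d":[0, 0, 0.064]}, {"aperture":0.02, "d":[0, 0, 0.064]}, {"aperture":0.02}, {"aperture":0.02}, {"aperture":0.02}]' > mv.in && python3 -m jog mv.in
```

```text
t: 27.35
ee_pos: [0.4537, -0.1159, 0.0476]
tool_rot: [3.141, -0.0, -3.141]
contact_force: [0.3, 1.3, -0.2]
grip_width: 0.0336
grip_force: 40.0
t: 27.98
ee_pos: [0.4542, -0.1161, 0.0404]
tool_rot: [-3.141, 0.001, -3.141]
contact_force: [-1.3, 0.0, 5.8]
grip_width: 0.0334
grip_force: 40.5
```

Seated. Release, rise and retreat to check.

To row units: -0.05 m is -0.8, -0.03 m is -0.48.

```bash
echo '[{"aperture":0.07}, {"aperture":0.07}, {"aperture":0.07}, {"aperture":0.07, "d":[0, 0, -0.48]}, {"aperture":0.07, "d":[0, 0, -0.8]}]' > mv.in && python3 -m jog mv.in; echo '[{"aperture":0.07, "d":[0.16, -0.48, -0.96]}, {"aperture":0.07, "d":[0.16, -0.8, 0]}, {"aperture":0.07, "d":[0.16, -0.8, 0]}, {"aperture":0.07, "d":[0.16, -0.8, 0]}, {"aperture":0.07}]' > mv.in && python3 -m jog mv.in;echo '[{"aperture":0.07}, {"aperture":0.07}, {"aperture":0.07}]' > mv.in && python3 -m jog mv.in
python3 - <<'E'
from h import *
from cell import manip
f=manip.grab_frame("top");im=f["color"][...,::-1].copy()
L=dict(xl=(.5901,-.1844,.04),l=(.583,.0701,.036),m=(.5889,.2009,.032),s=(.4536,-.1156,.028))
x0,y0,s=200,180,2.9
big=cv2.resize(im[y0:y0+100,x0:x0+270],None,fx=s,fy=s,interpolation=cv2.INTER_CUBIC)
for k,(x,y,z) in L.items():
    q=(proj(f,circ(LD[k],z+.02)+[x,y,0])-[x0,y0]+.5)*s
    cv2.polylines(big,[np.round(q*8).astype(int)],True,(0,0,255),1,cv2.LINE_AA,3)
g=cv2.resize(manip.grab_frame("scene")["color"][...,::-1][190:290,200:470],None,fx=s,fy=s,interpolation=cv2.INTER_CUBIC)
cv2.imwrite("pics/end.png",np.r_[big,g])
E
```

```text
t: 28.6
ee_pos: [0.4517, -0.115, 0.1185]
tool_rot: [3.139, -0.005, -3.142]
contact_force: [1.0, -0.8, 0.3]
grip_width: 0.0702
grip_force: 0.0
t: 29.22
ee_pos: [0.4138, -0.2968, 0.1752]
tool_rot: [-3.14, 0.0, 3.137]
contact_force: [0.0, -0.0, -0.4]
grip_width: 0.07
grip_force: 0.0
t: 29.6
ee_pos: [0.4148, -0.2924, 0.175]
tool_rot: [3.141, -0.0, -3.14]
contact_force: [-0.6, -0.2, 0.7]
grip_width: 0.0699
grip_force: 0.0
```

View pics/end.png

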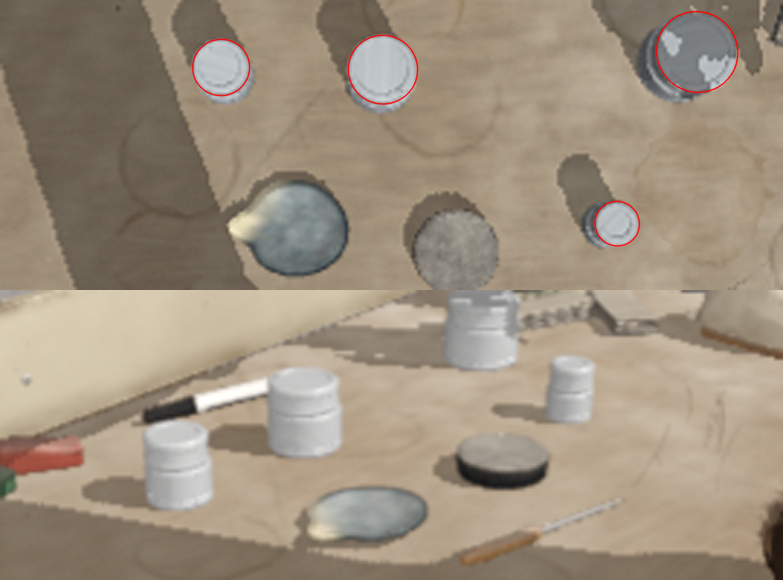

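All four lids lie on the predicted closed circles (in the crop: (221,67), (383,70), (697,52) and (616,223)). They look level, and the tin and shell blank have not moved.

```bash
python3 -c "
from cell import manip
print(manip.hand_in())"
```

```text
the job is handed in; nothing more can be done
None
```

All four pots are closed with their own lids, down and level in the final pictures; the pots, wax tin and shell blank are where they were, and the job was handed in at about 30 s.

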